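# Close the test cover and hold the sensor probe centred in its guide

### The arm

A 6-joint arm with a two-finger parallel gripper is mounted at the origin on the work surface. World frame = base frame: x ahead of the robot, y to its left, z up, the work surface at z = 0. Lengths are in m, angles in rad, forces in N, time in s.
With the tool pointing down it reaches from about 0.3 to 0.85 m from the base axis. Payload 5.4 kg.
Tool frame: the origin (TCP) lies at the very end of the fingers, on their centre line; the grasp point (between the pads) lies 19 mm behind it (bot.grip_point_offset is the distance from the TCP to the grasp point, in m); z points along the fingers, y is the direction in which the jaws open and shut (so a half turn about z gives the same grasp; the last joint's range is limited). The gripper opens to 85 mm and grips with 20 to 120 N. Pads are 22 mm wide; open, the fingers measure 114 mm over their backs; the gripper's body (76 mm by 85 mm) begins 54 mm behind the grasp point. The pads swing forward as they close: fully open they stand 13 mm farther back than shut.
Start: joints at [1.109, 0.158, 1.597, -0, 1.386, -0.21], TCP at [0.143, 0.557, 0.231] pointing down, gripper open.
Joint ranges: [-2.91, 2.91], [-0.94, 2.29], [0.18, 2.7], [-1.29, 4.43], [0.17, 2.64], [-3, 3]. Speed limits (rad/s): [2.57, 2.57, 3.14, 3.14, 3.14, 3.14].

### API

Orientations are given as a unit quaternion [x, y, z, w].
In Python, from cell import bot gives the robot as it stands.
- The arm moves only by the tool carry_out, never from a script. Its argument "commands" is a list that holds one entry, the list of rows, each a list of 4 numbers: the shift along the tool's x, y, z in cm, then the turn about the tool's z in degrees. In form: [[[tx, ty, tz, turn], ...]]. A call has exactly 10 rows; each row is the pose to reach, as a shift and turn from the pose commanded when the call began, along the tool's axes at that moment; what a row does not reach only later rows make up. A row lasts 1/12 s, in which the tool goes at most 41.7 mm and 7.16 degrees, less where a joint would pass 70% of its speed; a pose out of reach is approached as far as the arm can. A call with a gripper value outside its range is refused whole. "jaw" is the closure, from -1 (fully open) to 1 (shut), set as the call begins (left out, the last holds). The fingers move at their own pace and stop on an object; "grip_force" is the grip in N (left out, the last holds). Time passes only in rows, so rows that repeat a pose let the fingers close, or fill a call up. It gives the time, the measured TCP pose, the force and the opening at its end, in the units of the state.
- bot.observe(): the state, without advancing time (a new reading comes with each control period).
- bot.read_camera(name): name is "side" or "top"; returns the picture (400x640x3 uint8, red, green, blue); there is no depth.
- bot.calibration(name): a dict with "intrinsics" (3x3 intrinsics, pixels), "R" (3x3) and "t" (3): a world point X has camera coordinates R X + t. Camera axes: x right, y down, z forward; pixel columns grow to the right and rows downward; lengths in m; the calibration is good to about 2 mm. A picture is of the moment at which its call begins. calibration takes no time and is no camera call.
- bot.finish_job(): hands the job in, once; it reports no verdict.
The state is a dict: "time": time; "joints": joint angles; "dq": joint speeds; "joint_torque": joint torques, N m; "tool_pos": TCP position; "orientation": TCP orientation; "contact_force": force on the tool from outside, world axes, zero at the start; "moment": the same for the moment, N m; "finger_gap": finger opening in m.
Only numpy, scipy, OpenCV 4.12 (cv2) and the standard library are available. Lean on these libraries where they do the work, as an engineer would, in place of code of your own. Each camera call takes 0.05 s, during which the arm holds its last target. There are 200 camera calls.

### The job

First press the fixture's raised white cover gently down onto its stop. Then take the yellow-handled probe out of its stand by the handle and lower its rod upright through the cover's blue guide bushing, never touching the cover or the battery module with it, until the red ring on the rod is level with the top of the bushing. Finish while still holding the probe there, still and centred in the bore; leave everything else where it stands.

Things in the scene. Friction and masses are not known exactly. Their poses are not given: they have to be found in the camera images.
- cover (a joint): hinge of the white cover of the test fixture, rad: 0 = fully down on its stop, grows as the front edge (towards the robot) rises; it starts raised, 0.55 to 0.95. The hinge is stiff: the cover stays where it is left, and a push of about 1 to 3 N on its orange pad moves it. Plate 185 (from the hinge to the front edge) x 165 wide x 8 thick
- fixture: test fixture fixed to the table: aluminium base plate 220 x 190 x 12 carrying a grey battery module (top 68 above the table) under the hinged cover. Origin: centre of its underside, on the table. x axis points from the cover's front edge to the hinge, z up; turned up to 0.3 rad from the world axes
- hinge (a point): middle of the cover's hinge line, 109 above the table, 95 along +x of the fixture; the line runs along the fixture's y
- cover_pad (a point): centre of the upper face of the orange press pad on the cover's front edge, 34 (along x) x 50 (along y); 162 from the hinge line and 8 above the cover's mid-plane. Moves with the cover; with the cover down it is 117 above the table
- guide (a point): centre of the top mouth of the round blue guide bushing in the middle of the cover: bore diameter 20, outside diameter 50, 25 long, its top 17 above the cover plate. The bore runs along the point's z axis, which is vertical when the cover is down; the mouth is then 130 above the table, 95 from the hinge line, straight above the fixture's origin. Moves with the cover
- stand: stand fixed to the table: dark foot of diameter 110, 12 high, with an aluminium tube, outside diameter 46, bore 16, top 115 above the table. The probe hangs upright in it. Origin: centre of its underside
- probe_handle (a point): centre (half-way up) of the probe's yellow square handle, 26 x 26 x 70 high; its axes are those of the probe (x and y across the flats, z up along the rod). Below the handle is a black collar, diameter 36, 6 thick, that rests on the stand; below that a steel rod, diameter 10, 90 long. This point is 131 above the rod's tip, and 156 above the table when in the stand. Mass about 0.16 kg
- probe_band (a point): centre of the red ring (6 tall) painted on the probe's rod, on the rod's axis, 45 above the tip and 86 below the handle's centre (hidden in the stand at the start)
- probe_tip (a point): centre of the flat lower end of the probe's rod
- bin_yellow: yellow open bin, 170 x 130 x 75, bystander (mm); origin: centre of its underside
- spare_module: grey and black spare battery module, 80 x 100 x 86, bystander (mm); origin: centre of its underside
- screwdriver: screwdriver lying on the table, bystander
- loose_cell: single blue battery cell standing on end, diameter 21, 70 high, bystander (mm); origin: centre of its underside
- spray_bottle: white bottle with orange cap, diameter 60, 160 high, bystander (mm); origin: centre of its underside
There are look-alikes about, which are no part of the job. Leave any green or turquoise look-alike of the part that bears probe_handle alone.

How it is judged:
By the outcome, as a careful person would: the job done as asked, in the order asked, and still so for the second after the job is handed in, while the arm keeps its last pose, push and grip.
It also fails if it takes over 64 s, if anything falls off the work surface, if the arm or the gripper's body presses on something with over 40 N, if the wrist force passes 120 N, or if a joint passes its speed limit or range.

## Working session

There is one attempt and no reset: what is moved stays moved. The work goes in short steps, Python scripts to look and compute and a tool call to move; the robot and the scene stay as the last step left them, time stands still between calls to the robot, and variables do not carry over. Pictures are saved under pics/ and viewed, about 8 in all and at most 12, crops included, and the job is handed in when it is done.

Besides the shell and the picture viewer there is one more tool, called after "Request:" as name(argument=value, ...) on one line, values as JSON. carry_out: Moves the arm, as the interface text tells. Its arguments: {"type":"object","properties":{"commands":{"type":"array"},"jaw":{"type":"number"},"grip_force":{"type":"number"}},"required":["commands"]}

```bash
ls; mkdir -p pics; python3 - <<'E'
from cell import bot
import cv2,numpy as np
s=bot.observe()
for k,v in s.items(): print(k,np.round(v,4))
for n in("side","top"):
    im=bot.read_camera(n); cv2.imwrite(f"pics/{n}0.png",im[...,::-1])
    c=bot.calibration(n); print(n,{k:np.round(v,4).tolist() for k,v in c.items()})
a=np.vstack([cv2.imread("pics/side0.png"),cv2.imread("pics/top0.png")])
E
```

```text
pics
time 0.0
joints [ 1.1089  0.159   1.5983 -0.      1.3862 -0.2101]
dq [-0.0004  0.0004  0.0014  0.0001 -0.0013 -0.0005]
joint_torque [ 1.00000e-04 -3.96011e+01 -3.31423e+01 -1.00000e-04  8.70000e-03
  0.00000e+00]
tool_pos [0.143  0.5563 0.2303]
orientation [ 1.255e-01  9.921e-01 -9.000e-04 -3.000e-04]
contact_force [ 0.8047 -0.6023  0.0379]
moment [-0.006   0.0339 -0.0458]
finger_gap 0.0855
side {'intrinsics': [[394.1428, 0.0, 322.5162], [0.0, 394.1428, 202.5876], [0.0, 0.0, 1.0]], 'R': [[0.7712, -0.6363, 0.0178], [-0.3222, -0.4143, -0.8512], [0.549, 0.6508, -0.5246]], 't': [-0.4157, 0.2928, 1.1764]}
top {'intrinsics': [[502.4145, 0.0, 313.4902], [0.0, 502.4145, 201.0249], [0.0, 0.0, 1.0]], 'R': [[0.006, -0.9998, 0.0169], [-0.9872, -0.0086, -0.1593], [0.1594, -0.0158, -0.9871]], 't': [-0.0153, 0.5593, 1.7008]}
```

View pics/side0.png

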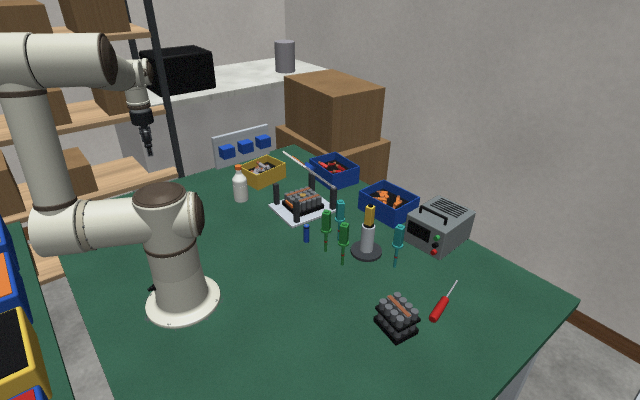

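View pics/top0.png

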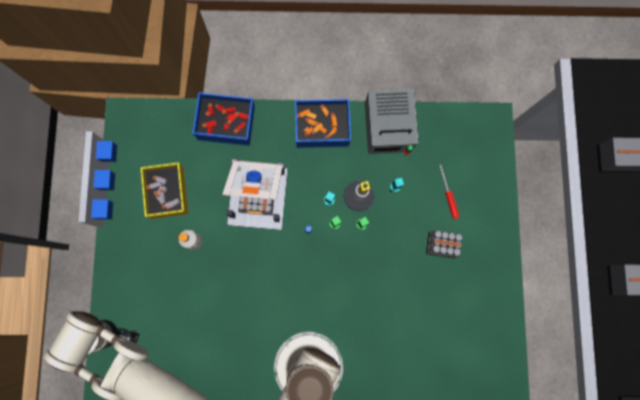

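Side view: the yellow-handled probe is in its stand at (369,215), with green look-alikes at (326,222) and (344,235), and turquoise ones at (340,210) and (398,237). Top view: yellow is at (364,187), turquoise at (329,198) and (397,184), green at (336,222) and (363,223). The fixture is at about (257,193) and its cover is raised. I choose the yellow one in the stand and will check it in a close crop.

```bash
python3 - <<'E'
import cv2,numpy as np
s=cv2.imread("pics/side0.png");t=cv2.imread("pics/top0.png")
a=cv2.resize(s[140:275,260:420],(640,540),interpolation=cv2.INTER_CUBIC)
cv2.imwrite("pics/c_side.png",a)
b=cv2.resize(t[150:240,215:415],(800,360),interpolation=cv2.INTER_CUBIC)
cv2.imwrite("pics/c_top.png",b)
E
```

```text
(no output)
```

View pics/c_side.png

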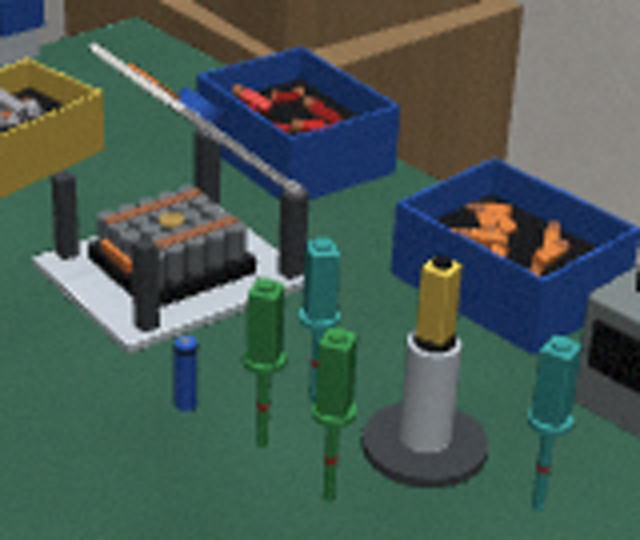

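View pics/c_top.png

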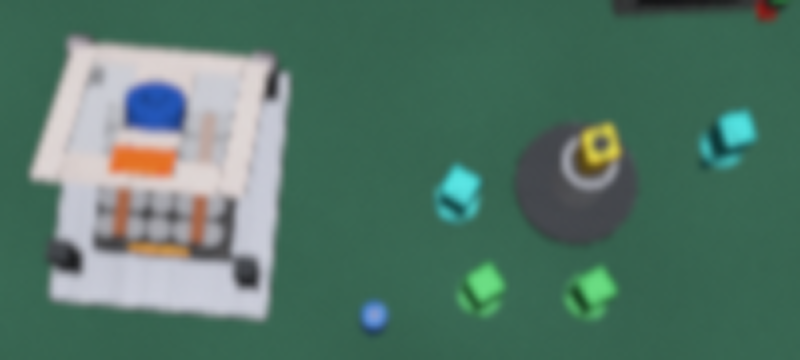

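Crops: the yellow handle sits in the stand's aluminium tube, with its top at side-crop (441,265) and top-crop (600,145). The four green and turquoise ones stand on their own around it. The fixture has orange pad at top-crop (143,160) and blue bushing at (155,105). Now I'll fit the poses.

```bash
cat > h.py <<'E'
from cell import bot
import numpy as np, cv2
from scipy.optimize import least_squares
C={n:{k:np.array(v) for k,v in bot.calibration(n).items()} for n in("side","top")}
def proj(n,X):
    X=np.atleast_2d(X);c=C[n];q=(X@c["R"].T+c["t"])@c["intrinsics"].T
    return q[:,:2]/q[:,2:]
def at_z(n,px,z):
    c=C[n];d=c["R"].T@np.linalg.solve(c["intrinsics"],[px[0],px[1],1]);o=-c["R"].T@c["t"]
    return o+d*(z-o[2])/d[2]
def tri(obs):  # {cam:px}
    return least_squares(lambda X:np.concatenate([(proj(n,X)[0]-p)*(1,1) for n,p in obs.items()]),[.6,0,.1])
def fix2w(p,P): # p=(x,y,yaw)
    c,s=np.cos(p[2]),np.sin(p[2]);P=np.atleast_2d(P).astype(float)
    return np.c_[p[0]+c*P[:,0]-s*P[:,1],p[1]+s*P[:,0]+c*P[:,1],P[:,2]]
def cov(d,h,a,y=0): # d from hinge to front, h above midplane -> fixture coords
    # cover down: midplane at z=.109
    return [.095-d*np.cos(a)+h*np.sin(a)*1, y, .109+d*np.sin(a)+h*np.cos(a)]
E
python3 - <<'E'
from h import *
ct=lambda u,v:np.array([215+u/4-.4,150+v/4-.4]); cs=lambda u,v:np.array([260+u/4-.4,140+v/4-.4])
# fixture
obs=[("top",(-.11,.095,.012),ct(50,298)),("top",(-.11,-.095,.012),ct(268,318)),("top",(.11,-.095,.012),ct(290,73)),
("side",(-.11,.095,.012),cs(33,260)),("side",(-.11,-.095,.012),cs(130,346)),("side",(.11,-.095,.012),cs(306,281))]
cobs=[("top",(.162,.008,0),ct(143,160)),("top",(.185,.004,.0825),ct(31,178)),("top",(.185,.004,-.0825),ct(243,194)),("top",(.095,.021,0),ct(156,94)),("side",(.185,.004,.0825),cs(93,46))]
f=lambda p:np.concatenate([(proj(n,fix2w(p,P))[0]-q) for n,P,q in obs]+[(proj(n,fix2w(p,cov(P[0],P[1],p[3],P[2])))[0]-q) for n,P,q in cobs])
r=least_squares(f,[.7,.1,0,.7],loss="soft_l1");print(r.x.round(4));print(r.fun.reshape(-1,2).round(1).tolist())
# handle
for nm,t,s,z in [("yel",(600,145),(441,265),.191),("tq1",(463,183),(323,243),.166),("tq2",(739,130),(562,345),.166),("g1",(486,282),(267,287),.166),("g2",(598,284),(339,337),.166)]:
    o={"top":ct(*t),"side":cs(*s)};k=tri(o);print(nm,k.x.round(4),k.cost.round(2),at_z("top",o["top"],z).round(4),at_z("side",o["side"],z).round(4))
print("foot",at_z("top",ct(577,183),.012),at_z("side",cs(425,441),.012))
print("cell",at_z("top",ct(374,316),.07))
E
```

```text
[ 0.5829  0.1869 -0.08    0.7433]
[[0.1, -0.2], [-0.4, -0.5], [0.0, -0.3], [-1.0, -0.2], [-1.5, 0.5], [1.1, -0.5], [0.1, 0.2], [0.4, -1.1], [0.6, -0.5], [-0.0, 1.0], [-1.4, 0.2]]
yel [ 0.5881 -0.1736  0.1929] 0.64 [ 0.5864 -0.1722  0.191 ] [ 0.593  -0.1726  0.191 ]
tq1 [ 0.5591 -0.0644  0.1724] 0.23 [ 0.5589 -0.0638  0.166 ] [ 0.568  -0.0573  0.166 ]
tq2 [ 0.6064 -0.2902  0.1697] 0.86 [ 0.6048 -0.2888  0.166 ] [ 0.6137 -0.2881  0.166 ]
g1 [ 0.4798 -0.0834  0.1687] 0.46 [ 0.4784 -0.0823  0.166 ] [ 0.4847 -0.0811  0.166 ]
g2 [ 0.4788 -0.1733  0.1684] 0.35 [ 0.4775 -0.1724  0.166 ] [ 0.4829 -0.1716  0.166 ]
foot [ 0.58653961 -0.17278751  0.012     ] [ 0.5901409 -0.176092   0.012    ]
cell [0.46040278 0.00692927 0.07      ]
```

```bash
cat >> h.py <<'E'
from scipy.spatial.transform import Rotation as Ro
def go(target,ydeg=None):
    s=bot.observe();R=Ro.from_quat(s["orientation"]).as_matrix();p=np.array(s["tool_pos"])
    y=np.degrees(np.arctan2(R[1,1],R[0,1]))
    t=0 if ydeg is None else ((y-ydeg+90)%180)-90
    print("t",s["time"],"pos",p.round(4),"y",round(y,2),"tilt",R[:,2].round(4),"F",np.round(s["contact_force"],2),"shift cm",(R.T@(np.array(target)-p)*100).round(2),"turn",round(t,1))
E
python3 - <<'E'
from h import *
im=cv2.imread("pics/top0.png")[150:240,215:415]
im=cv2.resize(im,None,fx=8,fy=8,interpolation=cv2.INTER_CUBIC);h=cv2.cvtColor(im,cv2.COLOR_BGR2HSV)
m=cv2.inRange(h,(20,110,150),(34,255,255));m[:,:1000]=0
c=max(cv2.findContours(m,0,2)[0],key=cv2.contourArea);print(cv2.contourArea(c)/64,cv2.minAreaRect(c))
# predicted corners of handle top for yaw hypotheses -> IoU of prism silhouette upper face
best=[]
for yaw in range(-45,45,3):
    R=Ro.from_euler("z",yaw,degrees=True).as_matrix()
    P=np.array([[a,b,z] for a in(-.013,.013) for b in(-.013,.013) for z in(.121,.191)])@R.T+[.587,-.1725,0]
    q=((proj("top",P)-[215,150])*8).astype(np.float32)
    k=np.zeros_like(m);cv2.fillConvexPoly(k,cv2.convexHull(q).astype(int),255)
    best.append((int((k&m>0).sum())/int((k|m>0).sum()),yaw))
print(sorted(best)[-8:])
go([.564,.1885,.30],85.4)
E
```

```text
68.5234375 ((1200.8873291015625, 290.4389343261719), (72.53787994384766, 68.75554656982422), 73.44293212890625)
[(0.45398138572905894, 15), (0.45648220316965443, 18), (0.4566626968373693, 33), (0.4567853457172343, 12), (0.45735819119397064, 30), (0.4579646017699115, 21), (0.45909741188711145, 24), (0.46274149034038636, 27)]
t 0.1 pos [0.143  0.5564 0.2304] y 75.57 tilt [-8.0e-04 -1.5e-03 -1.0e+00] F [-0.01  0.64  0.74] shift cm [-49.93 -25.15  -6.94] turn -9.8
```

Request:
carry_out(commands=[[[-2,-1,-2,0],[-5,-2.5,-4,-1],[-8.5,-4.2,-6,-2],[-12,-6,-7,-3],[-15.5,-7.8,-7,-4],[-19,-9.5,-7,-5],[-22.5,-11.3,-7,-6],[-26,-13,-7,-7],[-29.5,-14.8,-7,-8],[-33,-16.5,-7,-9.8]]], jaw=1)

```text
time: 0.93
tool_pos: [0.4227, 0.3132, 0.301]
orientation: [0.04, 0.999, -0.0, -0.0]
contact_force: [1.2, 0.9, 0.2]
finger_gap: -0.0001
```

```bash
python3 - <<'E'
from h import *
go([.564,.1885,.255],85.4)
E
```

```text
t 0.9333 pos [0.4227 0.3132 0.301 ] y 85.42 tilt [-5.e-04 -1.e-04 -1.e+00] F [1.21 0.93 0.18] shift cm [-15.09 -11.3    4.59] turn 0.0
```

Request:
carry_out(commands=[[[-2.5,-1.9,0,0],[-5.5,-4.1,0,0],[-8.5,-6.3,0,0],[-11.5,-8.6,0,0],[-14,-10.5,0.5,0],[-15.1,-11.3,1.5,0],[-15.1,-11.3,3,0],[-15.1,-11.3,4,0],[-15.1,-11.3,4.5,0],[-15.1,-11.3,4.5,0]]])

```text
time: 1.77
tool_pos: [0.5615, 0.1907, 0.2542]
orientation: [0.04, 0.999, -0.0, -0.002]
contact_force: [0.8, -0.6, 0.5]
finger_gap: 0.0004
```

```bash
python3 - <<'E'
from h import *
p=(.5829,.1869,-.08)
for a in np.linspace(.743,0,11): 
    w=fix2w(p,cov(.162,.008,a))[0]; s=bot.observe();R=Ro.from_quat(s["orientation"]).as_matrix()
    print(a.round(2),w.round(4),(R.T@(w-s["tool_pos"])*100).round(2))
go([.564,.1885,.23])
t=bot.read_camera("top");s=bot.read_camera("side")
a=cv2.resize(t[130:250,200:320],(480,480),interpolation=2);b=cv2.resize(s[130:230,250:350],(480,480),interpolation=2)
cv2.imwrite("pics/p1.png",np.hstack([a[:,100:420],b])[...,::-1])
E
```

```text
0.74 [0.5641 0.1884 0.2245] [-0.28 -0.2   2.97]
0.67 [0.5558 0.1891 0.2157] [ 0.54 -0.2   3.85]
0.59 [0.5483 0.1897 0.2063] [ 1.3  -0.2   4.79]
0.52 [0.5414 0.1902 0.1965] [ 1.98 -0.2   5.78]
0.45 [0.5353 0.1907 0.1861] [ 2.59 -0.2   6.82]
0.37 [0.53   0.1911 0.1753] [ 3.12 -0.2   7.91]
0.3 [0.5255 0.1915 0.1641] [ 3.56 -0.2   9.03]
0.22 [0.5219 0.1918 0.1526] [ 3.92 -0.2  10.17]
0.15 [0.5191 0.192  0.1409] [ 4.2  -0.2  11.35]
0.07 [0.5172 0.1922 0.129 ] [ 4.39 -0.2  12.54]
0.0 [0.5161 0.1923 0.117 ] [ 4.49 -0.2  13.74]
t 1.7667 pos [0.5615 0.1907 0.2542] y 85.43 tilt [-3.9e-03 -3.0e-04 -1.0e+00] F [ 0.82 -0.62  0.51] shift cm [-0.27 -0.19  2.42] turn 0
```

View pics/p1.png

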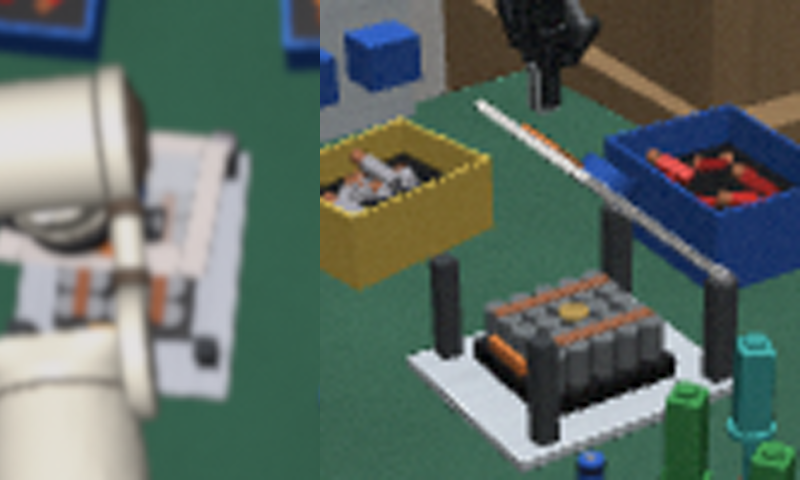

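The closed fingertip is right above the orange pad (side view, about (545,105)). Next I press along the pad's arc.

Request:
carry_out(commands=[[[-0.3,-0.2,1.5,0],[-0.1,-0.2,2.4,0],[0.2,-0.2,3.2,0],[0.6,-0.2,4.0,0],[1.0,-0.2,4.5,0],[1.4,-0.2,5.0,0],[1.75,-0.2,5.5,0],[2.1,-0.2,6.0,0],[2.35,-0.2,6.5,0],[2.6,-0.2,6.9,0]]])

```text
time: 2.7
tool_pos: [0.5366, 0.1902, 0.1868]
orientation: [0.04, 0.999, 0.0, -0.0]
contact_force: [1.7, 0.2, 1.0]
finger_gap: 0.0001
```

```bash
python3 - <<'E'
from h import *
go([.5161,.1923,.117])
E
```

```text
t 2.7 pos [0.5366 0.1902 0.1868] y 85.38 tilt [-4.e-04  1.e-04 -1.e+00] F [1.74 0.22 0.96] shift cm [2.06 0.04 6.98] turn 0
```

Request:
carry_out(commands=[[[0.3,0,0.6,0],[0.6,0,1.3,0],[0.9,0,2.0,0],[1.15,0,2.7,0],[1.4,0,3.4,0],[1.6,0,4.1,0],[1.8,0,4.8,0],[1.9,0,5.5,0],[2.0,0,6.1,0],[2.05,0,6.5,0]]])

```text
time: 3.53
tool_pos: [0.5161, 0.1917, 0.1212]
orientation: [0.04, 0.999, -0.0, -0.001]
contact_force: [1.4, -0.4, 0.9]
finger_gap: 0.0001
```

```bash
python3 - <<'E'
from h import *
go([.5161,.1923,.117])
E
```

```text
t 3.5333 pos [0.5161 0.1917 0.1212] y 85.37 tilt [-1.2e-03 -2.0e-04 -1.0e+00] F [ 1.38 -0.44  0.93] shift cm [0.01 0.06 0.42] turn 0
```

Request:
carry_out(commands=[[[0,0,0.1,0],[0,0,0.2,0],[0,0,0.25,0],[0,0,0.3,0],[0,0,0.35,0],[0,0,0.38,0],[0,0,0.41,0],[0,0,0.43,0],[0,0,0.43,0],[0,0,0.43,0]]])

```text
time: 4.37
tool_pos: [0.5167, 0.1918, 0.118]
orientation: [0.04, 0.999, 0.0, 0.0]
contact_force: [-0.6, 0.9, 1.3]
finger_gap: 0.0
```

```bash
python3 - <<'E'
from h import *
go([.5161,.1923,.116])
E
```

```text
t 4.3667 pos [0.5167 0.1918 0.118 ] y 85.37 tilt [ 1.e-04  1.e-04 -1.e+00] F [-0.61  0.93  1.32] shift cm [0.06 0.04 0.2 ] turn 0
```

Request:
carry_out(commands=[[[0,0,0.02,0],[0,0,0.04,0],[0,0,0.06,0],[0,0,0.08,0],[0,0,0.1,0],[0,0,0.12,0],[0,0,0.14,0],[0,0,0.15,0],[0,0,0.15,0],[0,0,0.15,0]]])

```text
time: 5.2
tool_pos: [0.5167, 0.1918, 0.117]
orientation: [0.04, 0.999, -0.0, -0.0]
contact_force: [-3.5, 0.3, 5.3]
finger_gap: 0.0
```

```bash
python3 - <<'E'
from h import *
go([.5161,.1923,.116])
E
```

```text
t 5.2 pos [0.5167 0.1918 0.117 ] y 85.38 tilt [-0. -0. -1.] F [-3.51  0.34  5.26] shift cm [0.06 0.05 0.1 ] turn 0
```

Request:
carry_out(commands=[[[0,0,-0.2,0],[0,0,-1,0],[0,0,-3,0],[0,0,-6,0],[0,0,-9.5,0],[0,0,-13,0],[-0.5,-3,-15,-3],[-1.5,-6.5,-16,-7],[-2.5,-10,-16,-11],[-3.5,-13.5,-16,-15]]], jaw=-0.2)

```text
time: 6.03
tool_pos: [0.5414, 0.053, 0.2785]
orientation: [-0.093, 0.996, -0.0, 0.002]
contact_force: [0.6, 0.0, -1.2]
finger_gap: 0.0513
```

```bash
python3 - <<'E'
from h import *
go([.5865,-.1725,.275],106.6)
E
```

```text
t 6.0333 pos [0.5414 0.053  0.2785] y 100.62 tilt [ 3.7e-03 -6.0e-04 -1.0e+00] F [ 0.63  0.01 -1.24] shift cm [ -0.27 -22.99   0.38] turn -6.0
```

Request:
carry_out(commands=[[[0,-2,0,0],[0,-5,0,-1],[0,-8,0,-2],[0,-11,0,-3],[0,-14,0,-4],[-0.1,-17,0,-5],[-0.2,-20,0,-6],[-0.3,-22,0.2,-6],[-0.3,-23,0.4,-6],[-0.3,-23,0.4,-6]]])

```text
time: 6.87
tool_pos: [0.5848, -0.1731, 0.2719]
orientation: [-0.141, 0.99, 0.0, -0.0]
contact_force: [-0.2, 0.6, -0.9]
finger_gap: 0.0513
```

```bash
python3 - <<'E'
from h import *
go([.5870,-.1727,.150],106.6)
t=bot.read_camera("top");s=bot.read_camera("side")
cv2.imwrite("pics/t2.png",t[...,::-1]);cv2.imwrite("pics/s2.png",s[...,::-1])
a=cv2.resize(t[150:240,215:275],(400,600),interpolation=2);b=cv2.resize(s[150:300,280:380],(400,600),interpolation=2)
cv2.imwrite("pics/p2.png",np.hstack([a,b])[...,::-1])
E
```

```text
t 6.8667 pos [ 0.5848 -0.1731  0.2719] y 106.23 tilt [-8.e-04 -0.e+00 -1.e+00] F [-0.25  0.56 -0.88] shift cm [-0.23 -0.03 12.19] turn -0.4
```

View pics/p2.png

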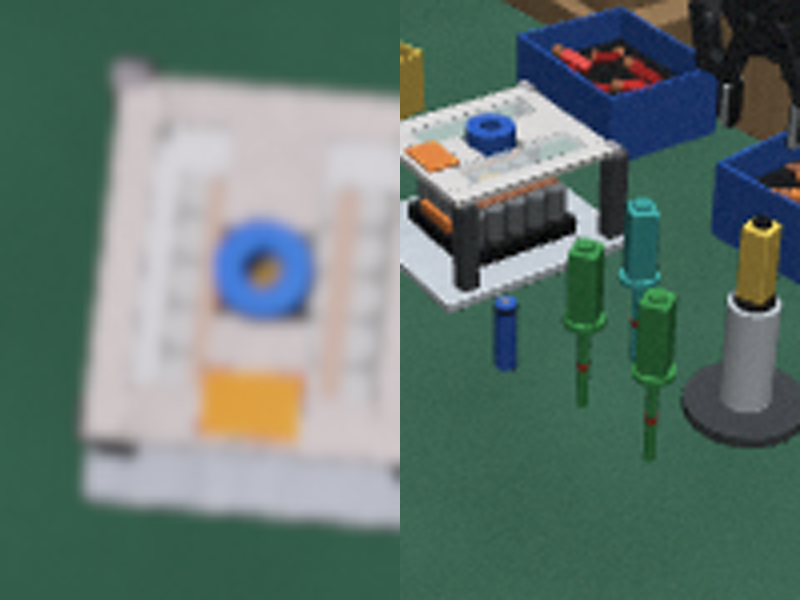

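Cover lies flat with the blue bushing upright, at about (263,269) in the top crop. The gripper is above the yellow handle, side crop (760,260). Next I descend and grasp.

Request:
carry_out(commands=[[[-0.2,0,1.5,-0.4],[-0.2,0,4,-0.4],[-0.2,0,6.5,-0.4],[-0.2,0,8.5,-0.4],[-0.2,0,10,-0.4],[-0.2,0,11.2,-0.4],[-0.2,0,12.2,-0.4],[-0.2,0,12.8,-0.4],[-0.2,0,13.2,-0.4],[-0.2,0,13.2,-0.4]]])

```text
time: 7.8
tool_pos: [0.5868, -0.1704, 0.1402]
orientation: [-0.146, 0.989, 0.0, -0.0]
contact_force: [-0.2, -0.6, 0.3]
finger_gap: 0.051
```

```bash
python3 - <<'E'
from h import *
go([.587,-.1727,.140],106.6)
for n,f in(("top","pics/t2.png"),("side","pics/s2.png")):
    x0,y0,x1,y1=(235,170,275,210) if n=="top" else (290,170,315,192)
    im=cv2.resize(cv2.imread(f)[y0:y1,x0:x1],None,fx=8,fy=8,interpolation=cv2.INTER_CUBIC)
    m=cv2.inRange(cv2.cvtColor(im,cv2.COLOR_BGR2HSV),(100,120,60),(125,255,255))
    c=max(cv2.findContours(m,0,1)[0],key=cv2.contourArea);e=cv2.fitEllipse(c)
    px=np.array(e[0])/8-.44+[x0,y0];print(n,px,np.array(e[1])/8,cv2.boundingRect(c))
    # model silhouette: bushing z .113...130 dia 50 centre fit
    th=np.linspace(0,2*np.pi,60)
    def sil(xy):
        P=np.concatenate([np.c_[xy[0]+.025*np.cos(th),xy[1]+.025*np.sin(th),0*th+z] for z in(.114,.130)])
        return cv2.convexHull(proj(n,P).astype(np.float32))[:,0]
    cc=cv2.convexHull(c)[:,0].astype(np.float32)/8-.44+[x0,y0]
    def cen(q):
        M=cv2.moments(q.reshape(-1,1,2).astype(np.float32));return np.array([M["m10"],M["m01"]])/M["m00"],M["m00"]
    r=least_squares(lambda xy:cen(sil(xy))[0]-cen(cc)[0],[.583,.187],diff_step=1e-3)
    print(n,"guide",r.x.round(4),"areas",cen(sil(r.x))[1],cen(cc)[1])
E
```

```text
t 7.8 pos [ 0.5868 -0.1704  0.1402] y 106.79 tilt [-4.e-04  2.e-04 -1.e+00] F [-0.22 -0.63  0.27] shift cm [ 0.05 -0.22  0.02] turn 0.2
top [254.13353973 190.14239937] [13.70531845 14.13004208] (101, 109, 111, 110)
top guide [0.5818 0.1875] areas 189.84188388788607 153.65625
side [302.3244043  182.94345051] [10.06076527 12.69087505] (53, 68, 99, 84)
side guide [0.5871 0.1869] areas 105.78842929797247 102.7265625
```

Request:
carry_out(commands=[[[0,-0.1,0,0],[0,-0.2,0,0.2],[0,-0.2,0,0.2],[0,-0.2,0,0.2],[0,-0.2,0,0.2],[0,-0.2,0,0.2],[0,-0.2,0,0.2],[0,-0.2,0,0.2],[0,-0.2,0,0.2],[0,-0.2,0,0.2]]])

```text
time: 8.63
tool_pos: [0.5875, -0.1726, 0.1405]
orientation: [-0.144, 0.99, 0.0, -0.0]
contact_force: [-0.6, 0.6, -0.2]
finger_gap: 0.0514
```

Request:
carry_out(commands=[[[0,0,0,0],[0,0,0,0],[0,0,0,0],[0,0,0,0],[0,0,0,0],[0,0,0,0],[0,0,0,0],[0,0,0,0],[0,0,0,0],[0,0,0,0]]], jaw=1, grip_force=40)

```text
time: 9.47
tool_pos: [0.5876, -0.1728, 0.1407]
orientation: [-0.144, 0.99, -0.0, 0.0]
contact_force: [0.1, -1.5, 0.8]
finger_gap: 0.0256
```

```bash
python3 - <<'E'
from h import *
go([.587,-.1727,.30],106.6);s=bot.observe();print(s["finger_gap"],s["moment"])
E
```

```text
t 9.4667 pos [ 0.5876 -0.1728  0.1407] y 106.57 tilt [ 4.e-04 -3.e-04 -1.e+00] F [ 0.06 -1.45  0.82] shift cm [  0.05   0.02 -15.93] turn -0.0
0.025643750608861298 [-0.1675871  -0.06526582 -0.00477921]
```

Request:
carry_out(commands=[[[0,0,-0.3,0],[0,0,-1,0],[0,0,-2,0],[0,0,-3.5,0],[0,0,-5.5,0],[0,0,-8,0],[0,0,-10.5,0],[0,0,-13,0],[0,0,-15,0],[0,0,-16.3,0]]])

```text
time: 10.3
tool_pos: [0.588, -0.1723, 0.3074]
orientation: [-0.144, 0.99, -0.001, 0.002]
contact_force: [0.5, 0.2, -0.7]
finger_gap: 0.0261
```

```bash
python3 - <<'E'
from h import *
go([.583,.187,.3045],106.6);s=bot.observe();print(s["finger_gap"],s["moment"])
t=bot.read_camera("top");s=bot.read_camera("side")
cv2.imwrite("pics/t3.png",t[...,::-1]);cv2.imwrite("pics/s3.png",s[...,::-1])
b=cv2.resize(s[130:270,330:430],(429,600),interpolation=2)
cv2.imwrite("pics/p3.png",b[...,::-1])
E
```

```text
t 10.3 pos [ 0.588  -0.1723  0.3074] y 106.6 tilt [ 3.2e-03 -8.0e-04 -1.0e+00] F [ 0.51  0.25 -0.73] shift cm [-9.79 34.58  0.26] turn -0.0
0.026066943669888796 [ 0.01187377 -0.0555932  -0.0009449 ]
```

View pics/p3.png

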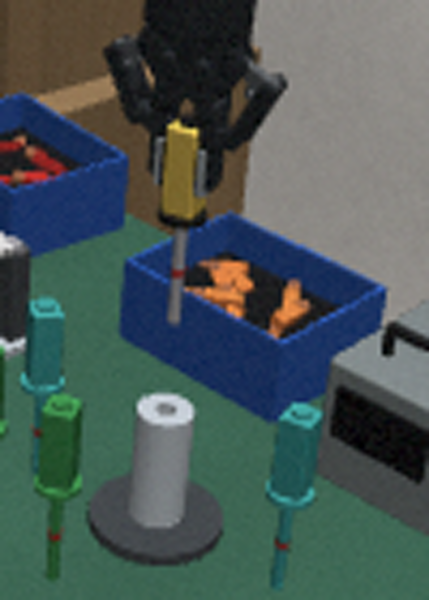

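The yellow probe hangs upright in the grip, clear of the stand (red ring at crop (178,272), tip at (174,322)). Now I carry it over to the fixture.

Request:
carry_out(commands=[[[0,0,-0.5,0],[-0.3,1,-1,0],[-0.85,3,-1.2,0],[-1.55,5.5,-1.2,0],[-2.25,8,-1.2,0],[-3.1,11,-1.2,0],[-3.95,14,-1.2,0],[-4.8,17,-1.2,0],[-5.65,20,-1.2,0],[-6.5,23,-1.2,0]]])

```text
time: 11.23
tool_pos: [0.583, 0.0687, 0.3142]
orientation: [-0.144, 0.99, 0.001, -0.001]
contact_force: [1.0, -0.9, -1.1]
finger_gap: 0.0254
```

Request:
carry_out(commands=[[[-0.75,2.6,0,0],[-1.4,5,0,0],[-2,7,0,0],[-2.5,8.8,0,0],[-2.9,10.2,0,0],[-3.1,11,0,0],[-3.25,11.4,0,0],[-3.25,11.4,0,0],[-3.25,11.4,0,0],[-3.25,11.4,0,0]]])

```text
time: 12.07
tool_pos: [0.583, 0.1839, 0.3154]
orientation: [-0.144, 0.99, -0.0, -0.0]
contact_force: [0.2, 0.1, -2.0]
finger_gap: 0.0261
```

```bash
python3 - <<'E'
from h import *
go([.583,.187,.26],106.6);print(bot.observe()["finger_gap"])
s=bot.read_camera("side");cv2.imwrite("pics/s4.png",s[...,::-1])
b=cv2.resize(s[110:210,260:350],(720,800),interpolation=2)[150:750]
a=cv2.imread("pics/s3.png")[:,:,::-1]
cv2.imwrite("pics/p4.png",b[...,::-1])
E
```

```text
t 12.0667 pos [0.583  0.1839 0.3154] y 106.51 tilt [-1.e-04 -4.e-04 -1.e+00] F [ 0.16  0.13 -2.03] shift cm [-0.09  0.29  5.54] turn -0.1
0.026055474985451826
```

View pics/p4.png

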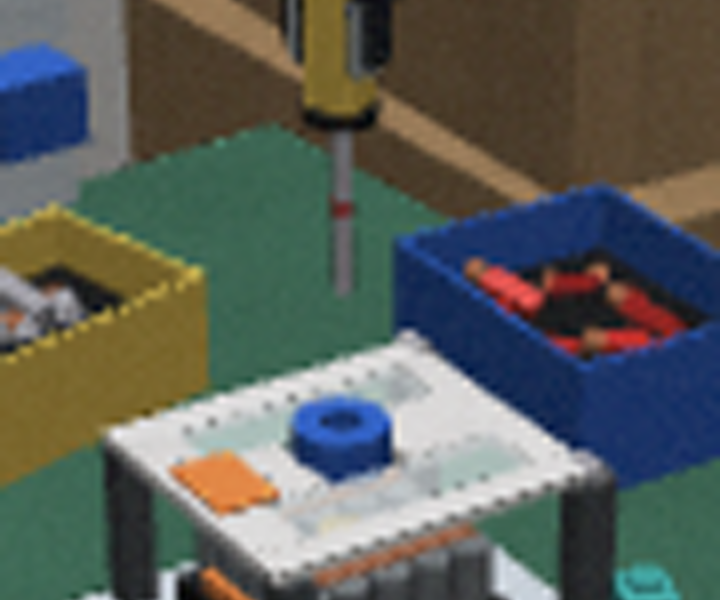

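Side view: rod tip at crop (343,294) and ring at (343,210). The bushing mouth is at about (342,421), directly below. I'll compute the offset numerically.

```bash
python3 - <<'E'
from h import *
cs=lambda u,v:np.array([260+u/8-.44,110+(v+150)/8-.44])
z=.3154-.1157
print("tip",at_z("side",cs(343,291),z).round(4),"band",at_z("side",cs(343,204.5),z+.045).round(4),"mouth",at_z("side",cs(342,421),.13).round(4))
# predicted px of mouth & rod at TCP
for nm,X in(("tip",[.583,.1839,z]),("band",[.583,.1839,z+.045]),("mouth",[.583,.187,.13])):
    print(nm,((proj("side",X)[0]+.44-[260,110])*8-[0,150]).round(1))
# red band centroid and rod columns, subpixel, in s3,s4
for f,(x0,y0,x1,y1) in(("s3",(362,180,382,206)),("s4",(295,145,310,167))):
    im=cv2.imread(f"pics/{f}.png")[y0:y1,x0:x1].astype(float);w=np.clip(im[...,2]-np.maximum(im[...,0],im[...,1])-40,0,None)
    yy,xx=np.mgrid[y0:y1,x0:x1];print(f,"band px",(w*xx).sum()/w.sum(),(w*yy).sum()/w.sum())
# hole & outer centre in the top picture
im=cv2.resize(cv2.imread("pics/t2.png")[170:210,235:275],None,fx=8,fy=8,interpolation=cv2.INTER_CUBIC)
m=cv2.inRange(cv2.cvtColor(im,cv2.COLOR_BGR2HSV),(100,150,110),(125,255,255))
cs_,hi=cv2.findContours(m,cv2.RETR_CCOMP,1)
for c,h in zip(cs_,hi[0]):
    if cv2.contourArea(c)>200:
        (u,v),_,_=e=cv2.fitEllipse(c);px=np.array([u,v])/8-.44+[235,170];print("hole" if h[3]>=0 else "outer",px.round(2),np.round(np.array(e[1])/8,2),at_z("top",px,.13).round(4))
E
```

```text
tip [0.5907 0.1898 0.1997] band [0.5917 0.1904 0.2447] mouth [0.5881 0.1883 0.13  ]
tip [337.6 299.6]
band [336.7 213.8]
mouth [335.3 425.1]
s3 band px 378.9380392156863 195.63607843137254
s4 band px 302.2432432432432 154.45945945945945
outer [254.12 190.2 ] [12.62 13.18] [0.5802 0.1868 0.13  ]
hole [254.47 190.53] [6.17 7.47] [0.5791 0.1856 0.13  ]
```

```bash
cat >> h.py <<'E'
def ringpix(n,xyz,r=.005,hh=.003,N=360):
    c=C[n];o=-c["R"].T@c["t"];th=np.linspace(0,2*np.pi,N);nr=np.c_[np.cos(th),np.sin(th),0*th]
    P=np.array(xyz)+r*nr;w=np.clip(np.einsum("ij,ij->i",nr,o-P),0,None)
    return (proj(n,P)*w[:,None]).sum(0)/w.sum()
def band_px(im,x0,y0,x1,y1):
    a=im[y0:y1,x0:x1].astype(float);w=a[...,2]-np.maximum(a[...,0],a[...,1])
    w=np.clip(w-25,0,None);yy,xx=np.mgrid[y0:y1,x0:x1];return np.array([(w*xx).sum(),(w*yy).sum()])/w.sum()
E
python3 - <<'E'
from h import *
for f,box,T in(("s3",(374,188,384,204),(.588,-.1723,.3074)),("s4",(297,149,308,160),(.583,.1839,.3154))):
    im=cv2.imread(f"pics/{f}.png");b=band_px(im,*box);zb=T[2]-.0707
    r=least_squares(lambda xy:ringpix("side",[*xy,zb])-b,T[:2],diff_step=1e-3)
    print(f,b.round(2),"pred",ringpix("side",[T[0],T[1],zb]).round(2),"xy_side",r.x.round(4),"minus TCP",(r.x-T[:2]).round(4))
    for v in range(box[1],box[3]): print(v,[tuple(int(k) for k in im[v,u,::-1]) for u in range(int(b[0])-1,int(b[0])+3)])
# handle in stand, side s0: yellow mask hull vs model hull
th=0
for f in("side0","s2"):
    x0,y0,x1,y1=355,195,385,235
    im=cv2.resize(cv2.imread(f"pics/{f}.png")[y0:y1,x0:x1],None,fx=8,fy=8,interpolation=cv2.INTER_CUBIC)
    m=cv2.inRange(cv2.cvtColor(im,cv2.COLOR_BGR2HSV),(18,100,70),(36,255,255))
    c=max(cv2.findContours(m,0,1)[0],key=cv2.contourArea);cc=cv2.convexHull(c)[:,0]/8-.44+[x0,y0]
    R=Ro.from_euler("z",16.6,degrees=True).as_matrix();B=np.array([[a,b,z] for a in(-.013,.013) for b in(-.013,.013) for z in(.121,.191)])@R.T
    def cen(q):
        M=cv2.moments(q.reshape(-1,1,2).astype(np.float32));return np.array([M["m10"],M["m01"]])/M["m00"],M["m00"]
    S=lambda xy:cv2.convexHull(proj("side",B+[*xy,0]).astype(np.float32))[:,0]
    r=least_squares(lambda xy:cen(S(xy))[0]-cen(cc)[0],[.588,-.173],diff_step=1e-3);print(f,"handle side",r.x.round(4),cen(S(r.x))[1],cen(cc)[1])
E
```

```text
s3 [380.78 195.83] pred [369.77 194.86] xy_side [ 0.6116 -0.1983] minus TCP [ 0.0236 -0.026 ]
188 [(27, 52, 101), (23, 49, 98), (30, 53, 102), (31, 46, 74)]
189 [(28, 51, 99), (19, 36, 66), (23, 29, 39), (31, 33, 35)]
190 [(78, 57, 48), (61, 47, 45), (73, 50, 32), (79, 57, 42)]
191 [(159, 104, 76), (154, 101, 75), (190, 116, 69), (222, 130, 69)]
192 [(153, 99, 73), (146, 96, 70), (206, 125, 76), (226, 131, 70)]
193 [(169, 102, 58), (223, 129, 70), (227, 134, 73), (225, 131, 68)]
194 [(136, 85, 50), (226, 130, 68), (228, 134, 72), (226, 131, 69)]
195 [(61, 39, 19), (225, 131, 69), (227, 132, 70), (227, 133, 70)]
196 [(34, 33, 33), (141, 86, 49), (190, 113, 65), (186, 115, 74)]
197 [(176, 110, 58), (189, 113, 59), (179, 110, 64), (176, 110, 70)]
198 [(224, 136, 69), (225, 136, 70), (225, 139, 73), (225, 137, 73)]
199 [(161, 91, 47), (208, 122, 63), (209, 125, 64), (210, 123, 65)]
200 [(107, 72, 63), (135, 74, 38), (135, 74, 39), (136, 74, 39)]
201 [(46, 70, 138), (74, 88, 148), (106, 76, 68), (125, 68, 36)]
202 [(27, 49, 95), (35, 62, 119), (50, 83, 162), (87, 82, 105)]
203 [(18, 40, 8
[... 275 characters left out ...]
66, 86, 77), (101, 99, 103), (100, 98, 101), (61, 101, 82)]
152 [(67, 87, 79), (104, 102, 105), (101, 99, 103), (63, 102, 85)]
153 [(81, 68, 62), (101, 101, 105), (100, 99, 104), (62, 104, 85)]
154 [(66, 59, 48), (97, 46, 46), (99, 50, 49), (56, 80, 65)]
155 [(65, 58, 49), (101, 44, 43), (99, 59, 61), (60, 82, 66)]
156 [(65, 85, 76), (99, 93, 97), (98, 97, 99), (63, 103, 83)]
157 [(66, 88, 79), (99, 96, 100), (99, 98, 101), (59, 92, 77)]
158 [(58, 80, 73), (101, 99, 103), (99, 99, 100), (56, 88, 73)]
159 [(61, 83, 73), (101, 100, 103), (96, 95, 96), (54, 86, 72)]
side0 handle side [ 0.5926 -0.1737] 219.81586821656674 193.9765625
s2 handle side [ 0.5926 -0.1736] 219.80002120044082 193.3828125
```

```bash
python3 - <<'E'
from h import *
def fit(f,box,T):
    im=cv2.imread(f"pics/{f}.png");b=band_px(im,*box);zb=T[2]-.0707
    r=least_squares(lambda xy:ringpix("side",[*xy,zb])-b,T[:2],diff_step=1e-3)
    print(f,b.round(2),"pred",ringpix("side",[T[0],T[1],zb]).round(2),"minus TCP",(r.x-T[:2]).round(4));return im,b
im,b=fit("s3",(367,189,376,197),(.588,-.1723,.3074))
for v in range(176,212): print(v,[int(k) for k in im[v,366:378].sum(1)], [int(k) for k in im[v,370:373,2]])
im=cv2.imread("pics/s4.png");print()
for v in range(138,170): print(v,[int(k) for k in im[v,297:309].sum(1)])
E
```

```text
s3 [370.99 193.38] pred [369.77 194.86] minus TCP [0.0099 0.0042]
176 [215, 196, 258, 261, 268, 269, 263, 268, 299, 248, 243, 253] [122, 122, 119]
177 [205, 175, 263, 263, 266, 277, 273, 265, 296, 261, 257, 257] [120, 124, 123]
178 [201, 150, 256, 262, 270, 270, 268, 269, 301, 251, 259, 173] [122, 123, 122]
179 [168, 108, 202, 251, 277, 266, 270, 267, 311, 246, 177, 84] [125, 121, 123]
180 [162, 48, 105, 113, 120, 188, 212, 282, 301, 148, 99, 89] [51, 84, 94]
181 [201, 75, 14, 47, 75, 97, 99, 124, 137, 74, 71, 46] [24, 34, 37]
182 [210, 193, 114, 80, 24, 46, 54, 38, 64, 47, 41, 138] [9, 13, 21]
183 [233, 179, 188, 197, 139, 191, 177, 137, 172, 170, 259, 168] [54, 63, 59]
184 [238, 249, 237, 185, 197, 260, 295, 242, 219, 173, 185, 183] [76, 85, 99]
185 [239, 238, 249, 293, 225, 270, 315, 253, 181, 176, 182, 169] [57, 89, 105]
186 [249, 289, 282, 271, 193, 282, 316, 227, 182, 174, 174, 175] [47, 93, 104]
187 [341, 267, 198, 182, 195, 275, 318, 217, 163, 175, 183, 174] [55, 91, 106]
188 [196, 189, 172, 177, 199, 290, 312, 192, 177, 176, 182, 177] [57, 96, 103]
189 [168, 181, 175, 164, 2
[... 3138 characters left out ...]
 250, 247, 217, 304, 287, 212, 246, 252, 244, 247]
160 [253, 251, 244, 251, 202, 305, 296, 214, 246, 248, 246, 250]
161 [245, 242, 252, 253, 212, 306, 292, 227, 244, 247, 245, 246]
162 [240, 246, 248, 239, 198, 296, 293, 209, 245, 245, 241, 241]
163 [243, 247, 233, 248, 204, 300, 292, 215, 242, 239, 240, 245]
164 [248, 243, 245, 242, 233, 310, 306, 208, 253, 246, 251, 238]
165 [242, 245, 252, 239, 251, 298, 274, 238, 247, 237, 242, 245]
166 [238, 246, 239, 251, 242, 238, 255, 239, 241, 245, 231, 240]
167 [250, 245, 239, 247, 245, 249, 251, 243, 248, 243, 241, 247]
168 [242, 241, 239, 236, 236, 235, 248, 238, 250, 244, 239, 244]
169 [244, 246, 246, 254, 247, 242, 239, 237, 247, 243, 239, 239]
```

```bash
python3 - <<'E'
from h import *
o=-C["side"]["R"].T@C["side"]["t"]
def front(x,y,z,r):
    d=o[:2]-[x,y];d/=np.linalg.norm(d);return proj("side",[x+r*d[0],y+r*d[1],z])[0].round(2)
T=(.583,.1839,.3154)
for nm,dz,r in(("collar top",-.0197,.018),("collar bot",-.0257,.018),("band top",-.0677,.005),("band bot",-.0737,.005),("tip",-.1157,.005)): print("s4",nm,front(T[0],T[1],T[2]+dz,r))
for nm,z,r in(("collar top",.121,.018),("collar bot",.115,.018),("tube front",.115,.023),("tube back",.115,-.023)): print("s2",nm,front(.5876,-.1728,z,r))
for nm,z,r in(("top front",.130,.025),("top back",.130,-.025),("hole front",.13,.010),("hole back",.13,-.01),("bottom",.113,.025)): print("bushing",nm,front(.583,.187,z,r))
im=cv2.imread("pics/s2.png")
for v in range(217,236): print(v,[tuple(int(k) for k in im[v,u,::-1]) for u in (366,368,370)])
im=cv2.imread("pics/s4.png")
print()
for v in range(175,193): print(v,[tuple(int(k) for k in im[v,u,::-1]) for u in (300,302,304)])
print([int(k) for k in im[182,288:316,0]],[int(k) for k in im[186,288:316,0]]); print([int(k) for k in im[182,288:316,2]])
E
```

```text
s4 collar top [301.53 144.39]
s4 collar bot [301.55 145.91]
s4 band top [301.65 154.87]
s4 band bot [301.66 156.32]
s4 tip [301.77 166.35]
s2 collar top [366.78 227.12]
s2 collar bot [366.64 228.59]
s2 tube front [366.56 229.46]
s2 tube back [367.29 221.72]
bushing top front [301.5  184.53]
bushing top back [301.43 178.44]
bushing hole front [301.48 182.67]
bushing hole back [301.45 180.23]
bushing bottom [301.55 188.34]
217 [(119, 100, 43), (117, 99, 41), (120, 102, 42)]
218 [(119, 100, 44), (120, 101, 46), (123, 104, 45)]
219 [(119, 103, 46), (120, 102, 45), (124, 105, 45)]
220 [(117, 98, 41), (119, 101, 43), (133, 112, 50)]
221 [(117, 98, 40), (119, 100, 43), (133, 113, 50)]
222 [(122, 103, 46), (124, 106, 48), (133, 111, 48)]
223 [(122, 102, 45), (119, 101, 45), (137, 116, 52)]
224 [(122, 103, 45), (121, 102, 44), (133, 110, 46)]
225 [(49, 43, 35), (97, 83, 39), (130, 109, 47)]
226 [(24, 24, 26), (38, 38, 28), (46, 41, 24)]
227 [(54, 57, 60), (21, 21, 26), (22, 23, 22)]
228 [(188, 193, 202), (145, 150, 155), (145, 152, 157)]
229 [(119, 123, 128), (148, 154, 158), (145, 151, 154)]
[... 992 characters left out ...]
6), (31, 56, 109)]
188 [(119, 132, 156), (28, 51, 106), (118, 136, 164)]
189 [(198, 200, 204), (163, 171, 183), (175, 177, 184)]
190 [(195, 199, 200), (200, 188, 181), (195, 190, 188)]
191 [(193, 184, 178), (182, 181, 179), (192, 196, 199)]
192 [(192, 197, 200), (177, 183, 187), (182, 189, 191)]
[189, 187, 186, 187, 185, 186, 186, 185, 132, 194, 196, 195, 192, 166, 138, 147, 172, 191, 196, 197, 136, 216, 215, 217, 218, 218, 214, 213] [72, 79, 142, 214, 215, 216, 214, 214, 208, 117, 94, 98, 103, 105, 107, 104, 105, 105, 100, 94, 81, 122, 148, 198, 198, 196, 189, 195]
[173, 173, 171, 169, 171, 171, 171, 169, 97, 54, 51, 51, 49, 44, 38, 41, 46, 48, 50, 50, 38, 218, 218, 218, 220, 220, 217, 217]
```

```bash
python3 - <<'E'
from h import *
# photometric fit: bushing model (z-ordered flat polygons, blurred), free xy, colours solved linearly
th=np.linspace(0,2*np.pi,72,endpoint=False);S=8
def circ(x,y,z,r): return np.c_[x+r*np.cos(th),y+r*np.sin(th),0*th+z]
def hullp(n,P): return cv2.convexHull(proj(n,P).astype(np.float32))[:,0]
def layers(polys,box):
    x0,y0,x1,y1=box;L=np.zeros(((y1-y0)*S,(x1-x0)*S),np.uint8)
    for i,q in enumerate(polys,1): cv2.fillPoly(L,[np.round(((q-[x0,y0]+.5)*S-.5)*16).astype(np.int32)],i,shift=4)
    return L
def fit(img,n,mk,box,x0,sig0=.5):
    x0_,y0_,x1,y1=box;I=img[y0_:y1,x0_:x1].astype(float).reshape(-1,3)
    def res(p):
        L=layers(mk(p[:2]/1000),box);A=[]
        for i in range(L.max()+1):
            m=cv2.GaussianBlur((L==i).astype(np.float32),(0,0),abs(p[2])*S+.3);A.append(cv2.resize(m,None,fx=1/S,fy=1/S,interpolation=cv2.INTER_AREA).ravel())
        A=np.array(A).T;c=np.linalg.lstsq(A,I,rcond=None)[0];return np.sum(np.abs(A@c-I)**1.5)
    from scipy.optimize import minimize
    best=None
    for d in((0,0),(3,3),(-3,-3)):
        r=minimize(res,[x0[0]*1000+d[0],x0[1]*1000+d[1],sig0],method="Nelder-Mead",options=dict(initial_simplex=[[x0[0]*1e3+d[0]+a,x0[1]*1e3+d[1]+b,sig0+s] for a,b,s in((0,0,0),(3,0,0),(0,3,0),(0,0,.4))],xatol=.05,fatol=1))
        if best is None or r.fun<best.fun:best=r
    return best.x.round(2),round(best.fun)
bush=lambda n:(lambda p:[hullp(n,np.r_[circ(*p,.113,.025),circ(*p,.13,.025)]),hullp(n,circ(*p,.13,.025)),hullp(n,circ(*p,.13,.010))])
t2=cv2.imread("pics/t2.png");s4=cv2.imread("pics/s4.png");s2=cv2.imread("pics/s2.png");t0=cv2.imread("pics/top0.png")
print("bush top",fit(t2,"top",bush("top"),(243,179,266,202),(.582,.187)))
print("bush side s4",fit(s4,"side",bush("side"),(293,175,312,189),(.586,.188)))
print("bush side s2",fit(s2,"side",bush("side"),(293,175,312,189),(.586,.188)))
R=Ro.from_euler("z",16.6,degrees=True).as_matrix()
sq=lambda p,z:np.array([[a,b,0] for a,b in((-.013,-.013),(-.013,.013),(.013,.013),(.013,-.013))])@R.T+[*p,z]
hand=lambda n:(lambda p:[hullp(n,circ(*p,.115,.023)),hullp(n,np.r_[circ(*p,.115,.018),circ(*p,.121,.018)]),hullp(n,np.r_[sq(p,.121),sq(p,.191)]),hullp(n,sq(p,.191)),hullp(n,circ(*p,.191,.006))])
print("handle top",fit(t0,"top",hand("top"),(352,178,373,200),(.587,-.1725)))
print("handle side",fit(s2,"side",hand("side"),(358,200,380,232),(.592,-.173)))
# held probe rod in s4 : background | rod | band
T=.3154
cyl=lambda n,p,za,zb,r:hullp(n,np.r_[circ(*p,za,r),circ(*p,zb,r)])
rod=lambda n:(lambda p:[cyl(n,p,T-.1157,T-.0257,.005),cyl(n,p,T-.0737,T-.0677,.005)])
print("rod side s4",fit(s4,"side",rod("side"),(298,152,307,170),(.590,.189)))
E
```

```text
bush top (array([581.15, 187.24,   0.92]), 50902)
bush side s4 (array([ 5.8788e+02,  1.8836e+02, -2.6000e-01]), 69607)
bush side s2 (array([ 5.8792e+02,  1.8840e+02, -2.3000e-01]), 70044)
handle top (array([ 587.94, -173.  ,    1.02]), 23730)
handle side (array([ 5.9352e+02, -1.7266e+02,  4.7000e-01]), 195156)
rod side s4 (array([5.8835e+02, 1.8681e+02, 6.0000e-02]), 6173)
```

```bash
python3 - <<'E'
from h import *
go([.5818,.1868,.254],106.6)
E
```

```text
t 12.1167 pos [0.583  0.1839 0.3155] y 106.5 tilt [-0.e+00 -3.e-04 -1.e+00] F [ 0.35 -0.47 -1.31] shift cm [0.03 0.31 6.15] turn -0.1
```

Request:
carry_out(commands=[[[0,0.1,0.3,0],[0,0.2,1,0],[0,0.3,2,0],[0,0.3,3,0],[0,0.3,4,0],[0,0.3,5,0],[0,0.3,5.6,0],[0,0.3,6,0],[0,0.3,6.1,0],[0,0.3,6.1,0]]])

```text
time: 12.95
tool_pos: [0.582, 0.1877, 0.2544]
orientation: [-0.144, 0.99, -0.0, -0.0]
contact_force: [-0.0, -0.6, -1.1]
finger_gap: 0.0257
```

Request:
carry_out(commands=[[[0,0,0,0],[0,0,0,0],[0,0,0,0],[0,0,0,0],[0,0,0,0],[0,0,0,0],[0,0,0,0],[0,0,0,0],[0,0,0,0],[0,0,0,0]]])

```text
time: 13.78
tool_pos: [0.5819, 0.1877, 0.2545]
orientation: [-0.144, 0.99, 0.0, -0.0]
contact_force: [-0.1, 0.4, -1.7]
finger_gap: 0.0256
```

```bash
python3 - <<'E'
from h import *
go([.5818,.1868,.2007],106.6)
s=bot.read_camera("side");t=bot.read_camera("top");cv2.imwrite("pics/s5.png",s[...,::-1]);cv2.imwrite("pics/t5.png",t[...,::-1])
b=cv2.resize(s[130:205,275:330],(440,600),interpolation=2);a=cv2.resize(t[150:240,205:295],(360,360),interpolation=2)
k=np.zeros((600,800,3),np.uint8);k[:,:440]=b;k[:360,440:]=a;cv2.imwrite("pics/p5.png",k[...,::-1])
E
```

```text
t 13.7833 pos [0.5819 0.1877 0.2545] y 106.57 tilt [-1.e-04  0.e+00 -1.e+00] F [-0.06  0.4  -1.71] shift cm [ 0.04 -0.09  5.38] turn -0.0
```

View pics/p5.png

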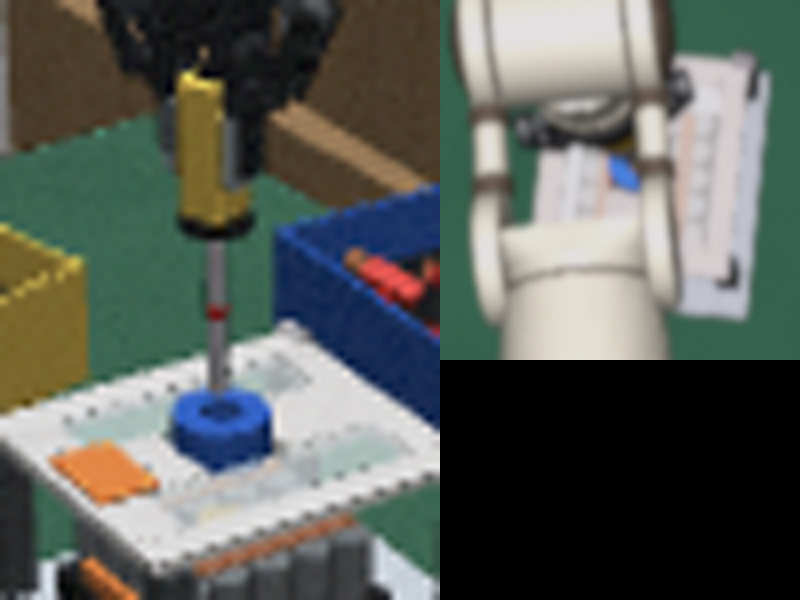

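```bash
python3 - <<'E'
from h import *
im=cv2.imread("pics/s5.png")
for v in range(166,192): print(v,[tuple(int(k) for k in im[v,u,::-1]) for u in range(300,306)])
for v in(165,172,174): print(v,[int(k) for k in im[v,296:310].sum(1)])
for v in(182,183,185,186): print(v,[int(k) for k in im[v,292:314,2]])
o=-C["side"]["R"].T@C["side"]["t"]
def front(x,y,z,r):
    d=o[:2]-[x,y];d/=np.linalg.norm(d);return proj("side",[x+r*d[0],y+r*d[1],z])[0].round(2)
T=(.5819,.1877,.2545)
for nm,dz,r in(("collar bot",-.0257,.018),("band top",-.0677,.005),("band bot",-.0737,.005),("tip",-.1157,.005)): print(nm,front(*T[:2],T[2]+dz,r))
for nm,z,r in(("top front",.130,.025),("top back",.130,-.025),("hole front",.13,.010),("hole back",.13,-.01)): print("bushing",nm,front(*T[:2],z,r))
E
```

```text
166 [(42, 75, 62), (96, 95, 96), (102, 102, 105), (64, 86, 76), (62, 102, 84), (61, 101, 84)]
167 [(43, 76, 61), (93, 91, 96), (102, 102, 104), (65, 87, 79), (56, 98, 79), (62, 101, 82)]
168 [(55, 77, 62), (116, 53, 50), (106, 70, 68), (89, 63, 57), (59, 98, 79), (58, 101, 81)]
169 [(48, 78, 63), (97, 27, 26), (100, 22, 24), (65, 67, 57), (59, 99, 80), (59, 100, 81)]
170 [(61, 101, 83), (92, 87, 89), (102, 97, 100), (65, 82, 76), (61, 102, 82), (63, 104, 84)]
171 [(59, 100, 81), (94, 94, 96), (105, 103, 107), (65, 83, 76), (61, 101, 82), (64, 105, 86)]
172 [(59, 100, 80), (97, 96, 99), (104, 102, 107), (62, 84, 73), (57, 100, 80), (96, 128, 113)]
173 [(59, 101, 80), (94, 93, 97), (99, 99, 101), (101, 112, 108), (208, 208, 208), (213, 213, 212)]
174 [(134, 155, 145), (93, 93, 97), (104, 102, 105), (142, 142, 142), (220, 219, 219), (220, 219, 218)]
175 [(217, 215, 215), (99, 97, 101), (105, 105, 108), (147, 145, 145), (225, 226, 225), (212, 213, 213)]
176 [(221, 219, 219), (99, 97, 101), (101, 100, 105), (92, 94, 94), (197, 201, 204), (196, 199, 200)]
177 [(197, 201, 202), (98, 97, 99)
[... 1621 characters left out ...]
8, 435, 434, 283, 311, 426, 658, 657, 656, 664, 633, 524]
182 [172, 172, 171, 173, 95, 50, 52, 50, 51, 40, 29, 36, 47, 49, 52, 50, 39, 218, 219, 220, 221, 220]
183 [171, 172, 172, 171, 77, 21, 43, 54, 52, 54, 56, 53, 46, 54, 48, 31, 17, 218, 220, 219, 217, 219]
185 [218, 215, 213, 210, 115, 22, 24, 27, 25, 31, 30, 27, 26, 24, 24, 21, 21, 119, 165, 198, 204, 164]
186 [215, 216, 218, 219, 210, 73, 24, 25, 21, 29, 22, 33, 26, 26, 21, 25, 18, 121, 150, 192, 194, 190]
collar bot [300.88 160.66]
band top [300.98 169.09]
band bot [301.   170.49]
tip [301.12 180.09]
bushing top front [301.17 184.55]
bushing top back [301.1  178.45]
bushing hole front [301.15 182.68]
bushing hole back [301.12 180.24]
```

```bash
cat > fit.py <<'E'
from h import *
S=16;th=np.linspace(0,2*np.pi,90,endpoint=False)
def circ(x,y,z,r): return np.c_[x+r*np.cos(th),y+r*np.sin(th),0*th+z]
def hullp(n,P): return cv2.convexHull(proj(n,P).astype(np.float32))[:,0]
def cyl(p,za,zb,r): return hullp("side",np.r_[circ(*p,za,r),circ(*p,zb,r)])
o=-C["side"]["R"].T@C["side"]["t"]
E1=C["side"]["R"][0,:2]/np.linalg.norm(C["side"]["R"][0,:2]);E2=C["side"]["R"][2,:2]/np.linalg.norm(C["side"]["R"][2,:2])
def cost(img,bg,polys,box,sig=.3):
    x0,y0,x1,y1=box;L=np.zeros(((y1-y0)*S,(x1-x0)*S),np.uint8)
    for i,q in enumerate(polys,1): cv2.fillPoly(L,[np.round(((q-[x0,y0]+.5)*S-.5)*16).astype(np.int32)],i,shift=4)
    A=np.array([cv2.resize(cv2.GaussianBlur((L==i).astype(np.float32),(0,0),sig*S),(x1-x0,y1-y0),interpolation=cv2.INTER_AREA).ravel() for i in range(len(polys)+1)]).T
    I=img[y0:y1,x0:x1].astype(float).reshape(-1,3)
    if bg is not None: I=I-A[:,:1]*bg[y0:y1,x0:x1].reshape(-1,3);A=A[:,1:]
    c=np.linalg.lstsq(A,I,rcond=None)[0];return np.abs(A@c-I).sum()
def grid(img,bg,mk,box,base,dl=np.arange(-2,8,.5),dd=np.arange(-4,18,1)):
    G=np.array([[cost(img,bg,mk(np.array(base)+a*1e-3*E1+b*1e-3*E2),box) for b in dd] for a in dl])
    i,j=np.unravel_index(G.argmin(),G.shape);return dict(lat=round(float(dl[i]),2),dep=float(dd[j]),prof=(G[i]/G.min()).round(2)[max(0,j-4):j+5].tolist())
E
python3 - <<'E'
from fit import *
s2,s3,s4,s5=[cv2.imread(f"pics/{f}.png").astype(float) for f in("s2","s3","s4","s5")]
probe=lambda T:(lambda p:[cyl(p,T-.0257,T-.0197,.018),cyl(p,T-.1157,T-.0257,.005),cyl(p,T-.0737,T-.0677,.005)])
print("tip s4",grid(s4,s2,probe(.3154),(297,149,309,170),(.583,.1839)))
print("tip s5",grid(s5,s2,probe(.2545),(296,166,308,180),(.5819,.1877)))
bush=lambda p:[cyl(p,.113,.130,.025),hullp("side",circ(*p,.13,.025)),hullp("side",circ(*p,.13,.010))]
print("bush s2",grid(s2,None,bush,(293,175,312,189),(.5819,.1877)))
print("bush s4",grid(s4,None,bush,(293,175,312,189),(.5819,.1877)))
tube=lambda p:[cyl(p,.05,.115,.023),hullp("side",circ(*p,.115,.023)),hullp("side",circ(*p,.115,.008))]
print("tube s3",grid(s3,None,tube,(359,217,377,234),(.5876,-.1728)))
R=Ro.from_euler("z",16.6,degrees=True).as_matrix()
def stand(dz):
    def f(p):
        q=lambda z:np.array([[a,b,0] for a,b in((-.013,-.013),(-.013,.013),(.013,.013),(.013,-.013))])@R.T+[*p,z]
        a,b=q(.121+dz),q(.191+dz);face=lambda i,j:hullp("side",np.array([a[i],a[j],b[i],b[j]]))
        return [cyl(p,.115+dz,.121+dz,.018),face(0,1),face(0,3)]
    return f
for dz in(0,.002): print("probe in stand dz",dz,grid(s2,s3,stand(dz),(358,208,380,232),(.5876,-.1728)))
E
```

```text
tip s4 {'lat': 2.5, 'dep': 5.0, 'prof': [1.08, 1.06, 1.04, 1.03, 1.0, 1.0, 1.02, 1.02, 1.03]}
tip s5 {'lat': 2.5, 'dep': 8.0, 'prof': [1.06, 1.05, 1.03, 1.01, 1.0, 1.01, 1.03, 1.08, 1.14]}
bush s2 {'lat': 4.0, 'dep': 5.0, 'prof': [1.16, 1.09, 1.03, 1.0, 1.0, 1.05, 1.13, 1.23, 1.33]}
bush s4 {'lat': 4.0, 'dep': 4.0, 'prof': [1.26, 1.17, 1.09, 1.04, 1.0, 1.0, 1.05, 1.14, 1.23]}
tube s3 {'lat': 4.5, 'dep': 3.0, 'prof': [1.81, 1.54, 1.26, 1.06, 1.0, 1.15, 1.39, 1.68, 1.98]}
probe in stand dz 0 {'lat': 4.5, 'dep': 5.0, 'prof': [1.73, 1.49, 1.31, 1.11, 1.0, 1.02, 1.15, 1.33, 1.51]}
probe in stand dz 0.002 {'lat': 4.0, 'dep': 2.0, 'prof': [1.71, 1.51, 1.31, 1.11, 1.0, 1.0, 1.12, 1.3, 1.48]}
```

```bash
python3 - <<'E'
from h import *
go([.5816,.1850,.2545],106.6)
E
```

```text
t 13.8833 pos [0.582  0.1878 0.2545] y 106.57 tilt [-0.  0. -1.] F [ 1.14 -0.32 -1.26] shift cm [ 0.11 -0.25 -0.  ] turn -0.0
```

Request:
carry_out(commands=[[[0.03,-0.06,0,0],[0.06,-0.12,0,0],[0.09,-0.2,0,0],[0.11,-0.25,0,0],[0.11,-0.25,0,0],[0.11,-0.25,0,0],[0.11,-0.25,0,0],[0.11,-0.25,0,0],[0.11,-0.25,0,0],[0.11,-0.25,0,0]]])

```text
time: 14.72
tool_pos: [0.5816, 0.1851, 0.2545]
orientation: [-0.144, 0.99, 0.0, -0.0]
contact_force: [0.1, 0.7, -1.1]
finger_gap: 0.0257
```

```bash
python3 - <<'E'
from fit import *
go([.5816,.1850,.2007],106.6)
T=np.array(bot.observe()["tool_pos"])
ims=[bot.read_camera("side")[...,::-1].astype(float) for _ in range(4)];s6=np.mean(ims,0);cv2.imwrite("pics/s6.png",s6)
s2=cv2.imread("pics/s2.png").astype(float)
def probe(T,dz):return lambda p:[cyl(p,T-.0257+dz,T-.0197+dz,.018),cyl(p,T-.1157+dz,T-.0257+dz,.005),cyl(p,T-.0737+dz,T-.0677+dz,.005)]
for dz in(0,.0015):print("rod",dz,grid(s6,s2,probe(T[2],dz),(296,164,308,180),T[:2]),grid(s6,s2,probe(T[2],dz),(292,158,312,176),T[:2]))
bush=lambda p:[cyl(p,.113,.130,.025),hullp("side",circ(*p,.13,.025)),hullp("side",circ(*p,.13,.010))]
print("bush s2",grid(s2,None,bush,(293,175,312,189),T[:2]),grid(s2,None,bush,(293,179,312,189),T[:2]))
E
```

```text
t 14.7167 pos [0.5816 0.1851 0.2545] y 106.58 tilt [-0.  0. -1.] F [ 0.14  0.69 -1.13] shift cm [ 0.   -0.01  5.38] turn -0.0
rod 0 {'lat': 2.0, 'dep': 8.0, 'prof': [1.01, 1.02, 1.01, 1.01, 1.0, 1.02, 1.09, 1.13, 1.18]} {'lat': 1.5, 'dep': 6.0, 'prof': [1.09, 1.07, 1.04, 1.01, 1.0, 1.01, 1.01, 1.0, 1.03]}
rod 0.0015 {'lat': 2.0, 'dep': 5.0, 'prof': [1.03, 1.01, 1.01, 1.01, 1.0, 1.0, 1.03, 1.06, 1.12]} {'lat': 2.0, 'dep': 2.0, 'prof': [1.1, 1.07, 1.03, 1.02, 1.0, 1.0, 1.01, 1.02, 1.02]}
bush s2 {'lat': 2.5, 'dep': 7.0, 'prof': [1.19, 1.11, 1.04, 1.01, 1.0, 1.04, 1.12, 1.21, 1.31]} {'lat': 2.5, 'dep': 6.0, 'prof': [1.37, 1.23, 1.11, 1.03, 1.0, 1.0, 1.05, 1.15, 1.27]}[ WARN:0@2.188] global loadsave.cpp:1063 imwrite_ Unsupported depth image for selected encoder is fallbacked to CV_8U.
```

Request:
carry_out(commands=[[[0,0,0.1,0],[0,0,0.3,0],[0,0,0.6,0],[0,0,0.9,0],[0,0,1.2,0],[0,0,1.5,0],[0,0,1.7,0],[0,0,1.8,0],[0,0,1.8,0],[0,0,1.8,0]]])

```text
time: 15.75
tool_pos: [0.5817, 0.185, 0.2365]
orientation: [-0.144, 0.99, -0.0, 0.0]
contact_force: [-0.4, 0.5, -1.0]
finger_gap: 0.0257
```

```bash
python3 - <<'E'
from fit import *
go([.5816,.1850,.2007],106.6)
s=bot.read_camera("side");cv2.imwrite("pics/s7.png",s[...,::-1])
b=cv2.resize(s[155:200,280:325],(600,600),interpolation=2);cv2.imwrite("pics/p7.png",b[...,::-1])
E
```

```text
t 15.75 pos [0.5817 0.185  0.2365] y 106.58 tilt [ 0. -0. -1.] F [-0.43  0.51 -1.05] shift cm [ 0.01 -0.    3.58] turn -0.0
```

View pics/p7.png

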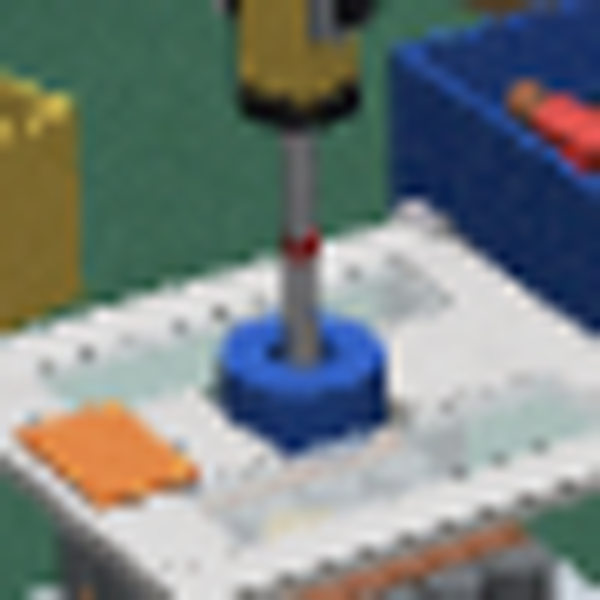

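The rod is inside the bore at crop (303,350) and laterally centred in the hole (267–336). The force reading has not changed. Descending most of the remaining way.

Request:
carry_out(commands=[[[0,0,0.2,0],[0,0,0.6,0],[0,0,1.0,0],[0,0,1.5,0],[0,0,2.0,0],[0,0,2.5,0],[0,0,2.8,0],[0,0,3.0,0],[0,0,3.0,0],[0,0,3.0,0]]])

```text
time: 16.63
tool_pos: [0.5817, 0.185, 0.2065]
orientation: [-0.144, 0.99, -0.0, 0.0]
contact_force: [0.1, -0.5, -1.0]
finger_gap: 0.0256
```

```bash
python3 - <<'E'
from fit import *
go([.5816,.1850,.2007],106.6)
T=np.array(bot.observe()["tool_pos"])
s=bot.read_camera("side");cv2.imwrite("pics/s8.png",s[...,::-1]);im=s.astype(int)
for v in range(168,190): print(v,[tuple(im[v,u]) .__repr__().replace("np.int64","") for u in range(300,306)])
for zz in(.0,.0015,.003): print(ringpix("side",[*T[:2],T[2]-.0707+zz]).round(2))
E
```

```text
t 16.6333 pos [0.5817 0.185  0.2065] y 106.57 tilt [ 1.e-04 -0.e+00 -1.e+00] F [ 0.11 -0.46 -1.05] shift cm [ 0.01 -0.    0.58] turn -0.0
168 ['((127), (105), (47))', '((122), (103), (47))', '((121), (103), (45))', '((119), (100), (43))', '((124), (103), (44))', '((69), (59), (31))']
169 ['((51), (42), (26))', '((61), (54), (34))', '((99), (84), (38))', '((76), (64), (32))', '((45), (41), (31))', '((32), (29), (28))']
170 ['((22), (22), (22))', '((23), (23), (18))', '((31), (25), (15))', '((26), (20), (11))', '((13), (13), (10))', '((17), (22), (18))']
171 ['((28), (37), (33))', '((21), (25), (28))', '((35), (37), (37))', '((33), (28), (32))', '((36), (56), (48))', '((47), (78), (63))']
172 ['((57), (98), (79))', '((73), (82), (80))', '((99), (97), (100))', '((79), (90), (88))', '((57), (96), (77))', '((98), (129), (115))']
173 ['((61), (101), (82))', '((74), (85), (81))', '((100), (96), (101))', '((118), (119), (121))', '((207), (208), (208))', '((211), (210), (210))']
174 ['((134), (156), (145))', '((113), (114), (116))', '((100), (98), (101))', '((120), (119), (121))', '((219), (2
[... 1593 characters left out ...]
 (57), (112))', '((26), (53), (107))', '((23), (52), (105))']
186 ['((24), (50), (102))', '((24), (51), (104))', '((25), (52), (105))', '((26), (52), (108))', '((27), (52), (107))', '((26), (50), (103))']
187 ['((29), (51), (102))', '((26), (53), (103))', '((30), (57), (109))', '((21), (48), (103))', '((28), (54), (105))', '((30), (55), (106))']
188 ['((117), (130), (153))', '((26), (52), (102))', '((23), (49), (103))', '((86), (108), (144))', '((118), (136), (162))', '((150), (164), (185))']
189 ['((198), (200), (202))', '((134), (142), (159))', '((159), (170), (185))', '((165), (176), (188))', '((177), (179), (185))', '((180), (180), (184))']
[301.49 180.91]
[301.48 180.57]
[301.48 180.23]
```

The ring centre is at image row 180.1 and must reach about 181.45, which is 5.7 mm lower. Kinematics says 5.8 mm, so the two agree. The rod is 0.15 px (0.5 mm) left of the bushing centre; I'll apply a small correction and make the last descent.

Request:
carry_out(commands=[[[0,0,0.1,0],[-0.01,-0.01,0.2,0],[-0.02,-0.02,0.3,0],[-0.02,-0.03,0.4,0],[-0.02,-0.03,0.5,0],[-0.02,-0.03,0.55,0],[-0.02,-0.03,0.58,0],[-0.02,-0.03,0.58,0],[-0.02,-0.03,0.58,0],[-0.02,-0.03,0.58,0]]])

```text
time: 17.52
tool_pos: [0.5819, 0.1848, 0.2008]
orientation: [-0.144, 0.99, -0.0, 0.0]
contact_force: [-0.3, 0.7, -1.0]
finger_gap: 0.0255
```

```bash
python3 - <<'E'
from fit import *
go([.5819,.1848,.2007],106.6)
s=bot.read_camera("side");cv2.imwrite("pics/s9.png",s[...,::-1]);im=s.astype(int)
for v in range(176,186): print(v,[im[v,u].tolist() for u in range(299,306)])
b=cv2.resize(s[150:200,280:325],(540,600),interpolation=2);cv2.imwrite("pics/p9.png",b[...,::-1])
o=bot.observe();print(np.abs(o["dq"]).max(),o["finger_gap"])
E
```

```text
t 17.5167 pos [0.5819 0.1848 0.2008] y 106.57 tilt [ 2.e-04  0.e+00 -1.e+00] F [-0.28  0.67 -0.96] shift cm [ 0.01 -0.    0.01] turn -0.0
176 [[221, 220, 220], [219, 218, 217], [113, 112, 114], [100, 101, 102], [97, 94, 98], [195, 199, 201], [195, 199, 200]]
177 [[180, 180, 179], [195, 199, 200], [134, 133, 136], [98, 98, 102], [98, 97, 99], [166, 180, 178], [172, 187, 184]]
178 [[154, 163, 177], [126, 148, 192], [97, 111, 133], [100, 100, 104], [97, 97, 99], [114, 145, 184], [139, 165, 185]]
179 [[73, 111, 196], [60, 102, 193], [62, 86, 134], [100, 98, 104], [96, 96, 98], [60, 102, 194], [66, 106, 194]]
180 [[51, 97, 194], [41, 82, 165], [63, 59, 80], [101, 100, 102], [98, 96, 100], [39, 69, 138], [51, 98, 196]]
181 [[52, 99, 198], [23, 44, 85], [62, 28, 39], [122, 43, 42], [103, 42, 42], [29, 50, 97], [40, 80, 162]]
182 [[54, 99, 196], [51, 97, 192], [55, 73, 142], [73, 50, 89], [73, 58, 101], [45, 85, 170], [49, 96, 191]]
183 [[53, 96, 191], [51, 96, 195], [54, 97, 194], [54, 95, 190], [53, 94, 189], [47, 93, 192], [48, 94, 193]]
184 [[28, 54, 106], [39, 72, 141], [40, 74, 147], [41, 77, 151], [45, 78, 148], [26, 58, 118], [32, 59, 116]]
185 [[26, 48, 98], [22, 48, 103], [31, 57, 110], [27, 54, 111], [31, 57, 111], [25, 53, 106], [21, 51, 101]]
0.0020217555673272673 0.02533386439611104
```

View pics/p9.png

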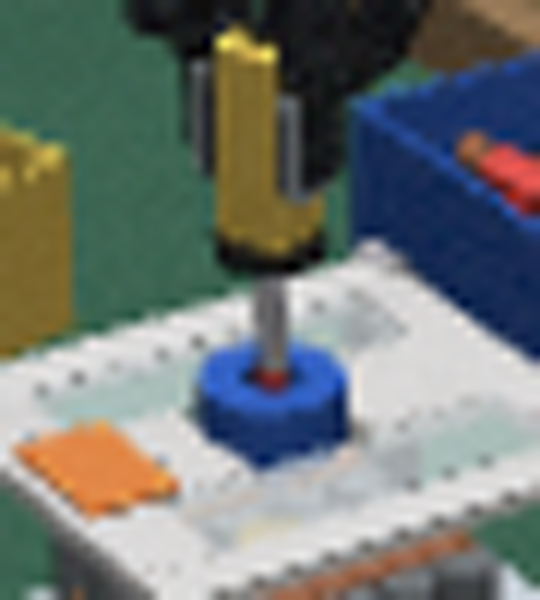

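The red ring sits at the bushing mouth (crop (270,380)). The rod is centred at column 302.15, the same as the bushing. The arm is still and the force reading is only noise, so I'm handing in.

```bash
python3 -c "
from cell import bot
print(bot.finish_job(),bot.observe()['time'])"
```

```text
the job is handed in; nothing more can be done
the job is handed in; nothing more can be done
```

I pressed the cover onto its stop, lifted the yellow probe out of its stand and lowered its rod into the blue bushing. I handed the job in at about 17.6 s, still holding the probe.

- **Cover:** it stopped at pad height 0.117 m with the push reading rising to about 5 N. The cover lies flat in the later pictures.
- **Ring height:** the ring centre was at image row about 181.4, against about 181.45 for level with the bushing top. The arm's own position agreed to about 0.1 mm.
- **Centring:** across the side camera's view the rod and the bushing centre were both at column 302.15. Along its line of sight the check is weaker, about ±2 mm of the 5 mm clearance.
- **Contact:** the contact force stayed within about 1 N of its level before the descent. I saw no sign of the probe touching the cover or module.
- **Disagreements:** the two cameras differed by about 5 mm in absolute position, and my early side-view estimates of depth were 3–4 mm off. Matching the rod against the bushing in the same image resolved this to about 1 mm.
- **Not re-checked:** I did not look at the look-alikes or other bystander objects again at the end. The carry was planned to pass above them.

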